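Index the vial carousel under the reader

ROBOT

A 7-joint arm with a two-finger parallel gripper is mounted at the origin on a cart in front of the work surface, level with it; the furniture and walls round the work are solid. World frame = base frame: x ahead of the robot, y to its left, z up, the work surface at z = 0. Lengths are in m, angles in degrees, forces in N, time in s.
With the tool pointing down it reaches from about 0.425 to 0.95 m from the base axis. Payload 16.7 kg.
Tool frame: the origin (TCP) lies at the very end of the fingers, on their centre line; the grasp point (between the pads) lies 19 mm behind it (tcp_to_grasp is the distance from the TCP to the grasp point, in m); z points along the fingers, y is the line along which they close (so a half turn about z gives the same grasp; the last joint's range is limited). The gripper opens to 94 mm and grips with 3 to 60 N. Pads are 16 mm wide; open, the fingers measure 119 mm over their backs; the gripper's body (75 mm by 177 mm) begins 78 mm behind the grasp point.
Start: joints at [55.548, 24.414, 4.234, 92.017, -1.954, 63.644, -3.845], TCP at [0.295, -0.607, 0.205] pointing down, gripper open.
Joint ranges: [-163.25, 163.25], [-28.42, 122.38], [-70.27, 78.77], [12.13, 141.07], [-58.53, 238.53], [9.26, 117.41], [-156.51, 156.51]. Speed limits (degrees/s): [108.29, 108.29, 136.94, 136.94, 172.46, 172.46, 172.46].

INTERFACE

Orientations are given as a 3x3 rotation matrix whose columns are the frame's x, y, z axes.
In Python, from rig import read_state, camera, hand_in, find_in, cut_out, mark_of, tcp_to_grasp gives the robot as it stands. The module is installed in compiled form; this text tells all that it offers.
- The arm moves only by the tool step_arm, never from a script. Its arguments are lists of equal length, an entry for each row: "slide": the shift along the tool's x, y, z normalised to -1 to 1, where 1 is 0.12 m, a list of three; "delta_rot": the turn, a rotation vector about the tool's x, y, z normalised to -1 to 1, where 1 is 45 degrees, a list of three; "claw": the closure, from 0 (fully open) to 1 (shut). A call has 1 to 20 rows; each row is the pose to reach, as a shift and turn from the pose commanded when the call began, along the tool's axes at that moment; what a row does not reach only later rows make up. A row lasts 1/10 s, in which the tool goes at most 50 mm and 8.59 degrees, less where a joint would pass 70% of its speed; a pose out of reach is approached as far as the arm can. A call with a number of a shift or a turn outside -1 to 1 is refused whole. A call with a gripper value outside its range is refused whole. The fingers move at their own pace and stop on an object; "newtons" is the grip in N (left out, the last holds). Time passes only in rows, so rows that repeat a pose let the fingers close. It gives the time, the measured TCP pose, the force, the opening and the grip force at its end, in the units of the state.
- read_state(): the state, without advancing time (a new reading comes with each control period).
- camera(name): name is "side" or "top"; returns a dict with "pixels" (480x640x3 uint8, red, green, blue), "intrinsics" (3x3 intrinsics, pixels), "k1" (the pictures are not rectified: a ray, as slopes to the right and down, at radius r is drawn at 1 + k1 r^2 times it, then the intrinsics apply), "view" (4x4, takes a point from world to camera coordinates). Camera axes: x right, y down, z forward; pixel columns grow to the right and rows downward; lengths in m; the calibration is good to about 2 mm. A picture is of the moment at which its call begins. There is no depth.
- hand_in(): hands the job in; it is judged then, once.
Trained networks look in a picture, given as the dict that the camera call returned (one of the last four; its "shot" number tells which), for a name from the list of things; names that differ only in an ending like _2 or _b are one class to them, and where a whole thing is asked for, a point or a joint stands for the part that bears it (a point fixed in the world has none). Each returns a list of dicts, best first, with "confidence" (0 to 1); they miss things now and then, are a little off and sometimes report something else, mostly with a low value. They report only what shows in the picture. A call takes as long as a camera call.
- find_in(target, picture): "xy" ([column, row] as shares, 0 to 1, of the picture: columns of its width, rows of its height, amid what is visible of it).
- cut_out(target, picture): "region" (480x640 bool, what is visible of it) and "xy" ([column, row] as shares, 0 to 1, of the picture: columns of its width, rows of its height, amid what is visible of it).
- mark_of(target, picture): "xy" ([column, row] as shares, 0 to 1, of the picture: columns of its width, rows of its height: a listed point, or the origin of a listed thing).
The state is a dict: "clock": time; "joints": joint angles; "qd": joint speeds; "effort": joint torques, N m; "tool_pos": TCP position; "eef_rot": TCP orientation; "ft_force": force on the tool from outside, world axes, zero at the start; "moment": the same for the moment, N m; "opening": finger opening in m; "grip_force": force on a finger pad.
Only numpy, scipy, OpenCV 4.12 (cv2) and the standard library are available. Lean on these libraries where they do the work, as an engineer would, in place of code of your own. Each camera call takes 0.05 s, during which the arm holds its last target. There are 200 camera calls.

TASK

With a fingertip against the spokes, turn the vial carousel until its red-capped vial stands in line with the yellow index line, at the reading station nearest the reader post. Then push the reader arm round to its stop, so that its head stands over the red-capped vial. Push gently and do not grip or lift anything: leave the vials in their cups without touching them, and do not disturb the other things on the bench.

Things in the scene. Friction and masses are not known exactly. Their poses are not given: they have to be found in the camera images.
- carousel_stand: Grey fixed foot: a round plate (166 mm across, 8 mm high) with a bridge (44 mm wide, 8 mm high) that runs along its +y axis to the reader post; on the bridge a yellow index line points at the carousel's axis. Origin: on the carousel's axis, at the worktop. +y points from that axis to the reader post. Bolted down; place and yaw vary.
- carousel: White rotor: a disc 156 mm across (top 16 mm above the worktop), hub, three blue cups (31 mm across, rims 30 mm above the worktop) 55 mm from the axis at its own 0, 120, 240 degrees, and three steel spokes at 60, 180, 300. Origin on the axis, 10 mm above the worktop, z up. Turns either way without limit; friction 0.12 Nm; stays where left, does not coast.
- station (a point): The reading position, fixed to the stand: 55 mm from the carousel's axis towards the reader post, in line with the yellow index line, 16 mm above the worktop (the height of the vials' undersides).
- reader_pivot (a point): Point on the axis of the fixed reader post, 165 mm from the carousel's axis, at the mid height of the reader arm (89 mm above the worktop). The post with its hub is up to 28 mm across and 106 mm high.
- reader_head (a point): Centre of the reader head (black upright cylinder, blue band, 30 mm across, 74 to 108 mm above the worktop) at the end of the reader arm, 110 mm from the pivot. The arm is an aluminium bar 12 mm wide, 80 to 98 mm above the worktop, free to push from 14 to 94 mm from the pivot. Nothing on the carousel is higher than 64 mm.
- reader_arm (a joint): Angle of the reader arm, rad: 0 = swung aside (arm parallel to the stand's -x axis), pi/2 = at its stop with the head straight over the station. It grows anticlockwise seen from above. Starts between 0 and 0.5. Stiff hinge (0.08 Nm, about 1.3 N at 60 mm from the pivot); it stays where it is left.
- spoke_0 (a point): Point on the middle line of the carousel's spoke at its own 60 degrees, 100 mm from the axis, 38 mm above the worktop, where it can be pushed sideways (1.2 N). A spoke is a round steel bar 12 mm thick with a black 18 mm ball at its end, 115 mm from the axis. Beyond 83 mm from the axis there is bare worktop below, except at the 8 mm high bridge to the post.
- spoke_1 (a point): Point on the middle line of the carousel's spoke at its own 180 degrees, 100 mm from the axis, 38 mm above the worktop, where it can be pushed sideways (1.2 N). A spoke is a round steel bar 12 mm thick with a black 18 mm ball at its end, 115 mm from the axis. Beyond 83 mm from the axis there is bare worktop below, except at the 8 mm high bridge to the post.
- spoke_2 (a point): Point on the middle line of the carousel's spoke at its own 300 degrees, 100 mm from the axis, 38 mm above the worktop, where it can be pushed sideways (1.2 N). A spoke is a round steel bar 12 mm thick with a black 18 mm ball at its end, 115 mm from the axis. Beyond 83 mm from the axis there is bare worktop below, except at the 8 mm high bridge to the post.
- vial_white: Small bottle-shaped vial with a white screw cap, 22 mm across, 48 mm high, 22 g or so; stands loosely in a cup of the carousel (12.5 mm cup radius inside), 16 mm above the worktop. Origin: centre of its underside; z along the vial. Which cup it stands in varies.
- vial_black: Small bottle-shaped vial with a black screw cap, 22 mm across, 48 mm high, 22 g or so; stands loosely in a cup of the carousel (12.5 mm cup radius inside), 16 mm above the worktop. Origin: centre of its underside; z along the vial. Which cup it stands in varies.
- vial_red: Small bottle-shaped vial with a red screw cap, 22 mm across, 48 mm high, 22 g or so; stands loosely in a cup of the carousel (12.5 mm cup radius inside), 16 mm above the worktop. Origin: centre of its underside; z along the vial. Which cup it stands in varies.
- beaker: Empty glass beaker, 44 mm across, 58 mm high; bystander on the worktop, origin at the centre of its underside.
- bench_timer: White lab timer with three keys, 62x66x18 mm; bystander on the worktop, origin at the centre of its underside.
- masking_tape: Roll of masking tape lying flat, 100 mm across, 25 mm high; bystander on the worktop, origin at the centre of its underside.
- petri_dish: Clear round dish with lid, 59 mm across, 15 mm high; bystander on the worktop, origin at the centre of its underside.
- marker_red: Marker pen with a red cap lying flat, 121 mm long, 10 mm thick; bystander on the worktop, origin at the centre of its underside.

How it is judged (in metres and radians):
On the way, in this order (a step that is already met when the one before it is completed fails the run):
1. the red-capped vial stands at the station (within 9 mm), with the reader arm still swung aside (below 1.0 rad) (horizontal distance between vial_red and station below 0.009 m and value of joint reader_arm below 1 rad), for 0.2 s.
2. the reader arm is at its stop (above 1.5 rad) (value of joint reader_arm above 1.5 rad), for 0.2 s.
At the end, for the whole second after the job is handed in: The red-capped vial is at rest within 9 mm (horizontally) of the station, the reader arm is above 1.5 rad (stop at 1.571), and all three vials stand upright in their cups (horizontal distance between vial_red and station below 0.009 m and value of joint reader_arm above 1.5 rad and linear speed of vial_red below 0.01 m/s and angle between each of vial_white, vial_black, vial_red's own z axis and vertical below 0.12 rad and height (world z) of each of vial_white, vial_black, vial_red below 0.021 m and horizontal distance between each of vial_white, vial_black, vial_red and carousel below 0.062 m); the robot touches nothing.
It fails at once if the robot pushes on a vial (over 1 N) (contact force between any of the fingers, the arm and vial_white above 1 N or contact force between any of the fingers, the arm and vial_black above 1 N or contact force between any of the fingers, the arm and vial_red above 1 N).
It fails at once if a vial is lifted (10 mm) or tipped (0.3 rad) out of its cup (height (world z) of any of vial_white, vial_black, vial_red above 0.026 m or angle between any of vial_white, vial_black, vial_red's own z axis and vertical above 0.3 rad).
It fails at once if a bystander is moved by more than 15 mm (distance of any of beaker, bench_timer, masking_tape, petri_dish, marker_red from where it was at the start of the episode above 0.015 m).
It fails at once if a spoke or the reader arm is gripped or forced (fingers press on it with over 30 N) (contact force between the fingers and carousel above 30 N or contact force between the fingers and carousel_stand above 30 N).
It also fails if it takes over 72 s, if anything falls off the work surface, if the arm or the gripper's body presses on something with over 40 N, if the wrist force passes 120 N, or if a joint passes its speed limit or range.

## Working session

There is one attempt and no reset: what is moved stays moved. The work goes in short steps, Python scripts to look and compute and a tool call to move; the robot and the scene stay as the last step left them, time stands still between calls to the robot, and variables do not carry over. Pictures are saved under pics/ and viewed, at most 10 in all, crops included, and the job is handed in when it is done.

Besides the shell and the picture viewer there is one more tool, called after "Call:" as a command line: name --argument value ..., lists and objects as JSON in quotes. step_arm: Moves the arm, as the interface text tells. Scaled input: -1 to 1 covers 0.12 m each way for a shift and 45 degrees each way for a turn. Its arguments: {"type":"object","properties":{"slide":{"type":"array"},"delta_rot":{"type":"array"},"claw":{"type":"array"},"newtons":{"type":"number"}},"required":["slide","delta_rot","claw"]}

```bash
mkdir -p pics
cat > h.py <<'E'
import numpy as np, cv2
from rig import *
def ray(p,xy):
    K=p["intrinsics"];d=np.array([p["k1"],0,0,0,0.]);u=np.array([[[xy[0]*640,xy[1]*480]]],float)
    s=cv2.undistortPoints(u,K,d)[0,0];V=p["view"];R=V[:3,:3]
    return -R.T@V[:3,3], R.T@np.array([s[0],s[1],1.])
def at(p,xy,z):
    o,d=ray(p,xy);return o+d*(z-o[2])/d[2]
def save(p,n): cv2.imwrite("pics/"+n,p["pixels"][:,:,::-1])
E
python3 - <<'E'
from h import *
np.set_printoptions(precision=4,suppress=True)
T={"carousel_stand":0,"carousel":.01,"station":.016,"reader_pivot":.089,"reader_head":.091,"spoke_0":.038,"spoke_1":.038,"spoke_2":.038,"vial_white":.016,"vial_black":.016,"vial_red":.016,"beaker":0,"bench_timer":0,"masking_tape":0,"petri_dish":0,"marker_red":0}
for c in("top","side"):
    p=camera(c);save(p,c+"0.png");print(c,at(p,(.5,.5),0), ray(p,(.5,.5))[0])
    for t,z in T.items():
        print(t,[(round(m["confidence"],2),np.round(np.array(m["xy"])*[640,480]),at(p,m["xy"],z)[:2]) for m in mark_of(t,p)[:3]])
print(read_state())
E
```

```text
top [0.5453 0.0239 0.    ] [ 0.2536 -0.0202  1.5165]
carousel_stand []
carousel [(0.94, array([334., 240.]), array([ 0.5437, -0.0142]))]
station [(0.98, array([314., 242.]), array([0.5367, 0.038 ]))]
reader_pivot [(0.96, array([270., 233.]), array([0.5456, 0.1473])), (0.24, array([447., 252.]), array([ 0.5001, -0.2925]))]
reader_head [(0.57, array([273., 284.]), array([0.4172, 0.1339]))]
spoke_0 [(0.92, array([301., 235.]), array([0.5507, 0.073 ])), (0.84, array([353., 274.]), array([ 0.4515, -0.062 ])), (0.61, array([360., 206.]), array([ 0.6284, -0.0805]))]
spoke_1 [(0.92, array([301., 235.]), array([0.5507, 0.073 ])), (0.84, array([353., 274.]), array([ 0.4515, -0.062 ])), (0.61, array([360., 206.]), array([ 0.6284, -0.0805]))]
spoke_2 [(0.92, array([301., 235.]), array([0.5507, 0.073 ])), (0.84, array([353., 274.]), array([ 0.4515, -0.062 ])), (0.61, array([360., 206.]), array([ 0.6284, -0.0805]))]
vial_white [(0.66, array([325., 256.]), array([0.4989, 0.0098]))]
vial_black [(0.63, array([512., 277.]), array([ 0.4484, -0.4731])), (0.57, array([325., 223.]), array([0.5883, 0.0101]
[... 1639 characters left out ...]
rray([287., 334.]), array([ 0.3727, -0.3539]))]
marker_red [(0.27, array([288., 334.]), array([ 0.375 , -0.3559]))]
{'clock': 1.7, 'joints': array([55.5487, 24.4118,  4.2328, 92.0167, -1.9512, 63.6457, -3.844 ]), 'qd': array([-0.0157, -0.02  ,  0.0296,  0.0068, -0.0071, -0.0295,  0.0103]), 'effort': array([ -0.0001, -93.5509,   3.6629, -45.4541,  -0.0491,   0.013 ,
         0.    ]), 'tool_pos': array([ 0.2947, -0.6072,  0.2055]), 'eef_rot': array([[ 0.8997,  0.4366, -0.    ],
       [ 0.4366, -0.8997,  0.    ],
       [ 0.    , -0.    , -1.    ]]), 'ft_force': array([ 0.1284, -0.745 , -0.3264]), 'moment': array([ 0.0351,  0.0042, -0.0307]), 'grip_force': 0.0, 'opening': 0.09432944870786654}
```

Run:
```python
import cv2,numpy as np
a=cv2.imread("pics/top0.png")[180:330,230:430];b=cv2.imread("pics/side0.png")[160:310,230:430]
cv2.imwrite("pics/c0.png",cv2.resize(a,(800,600),interpolation=3));cv2.imwrite("pics/c1.png",cv2.resize(b,(800,600),interpolation=3))
```

```text
(no output)
```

View pics/c0.png

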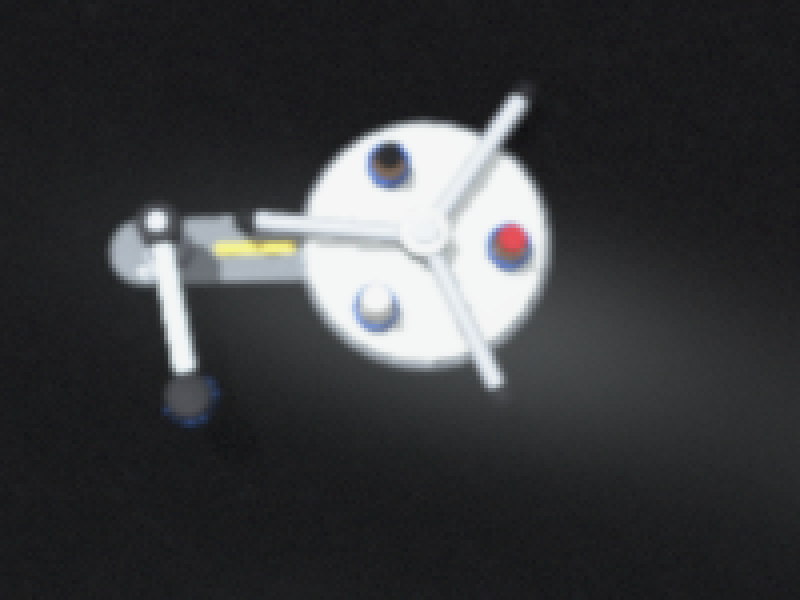

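View pics/c1.png

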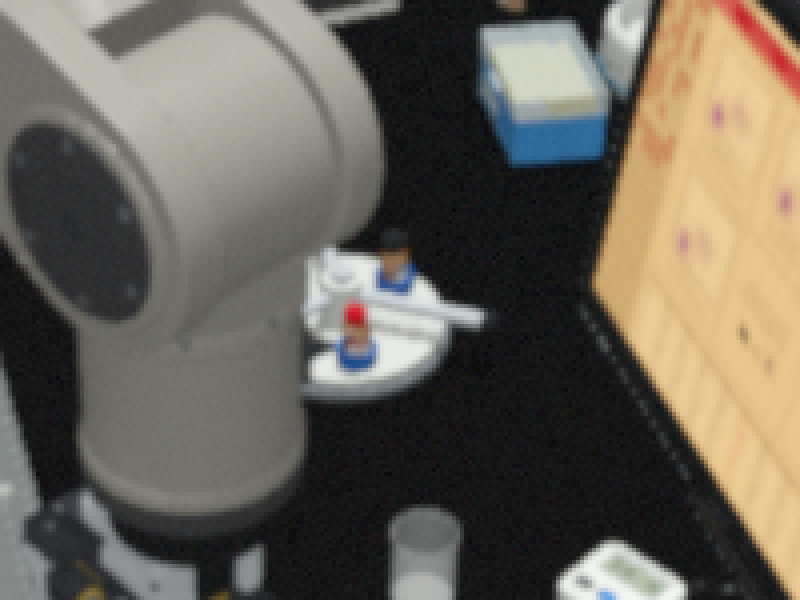

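View pics/top0.png

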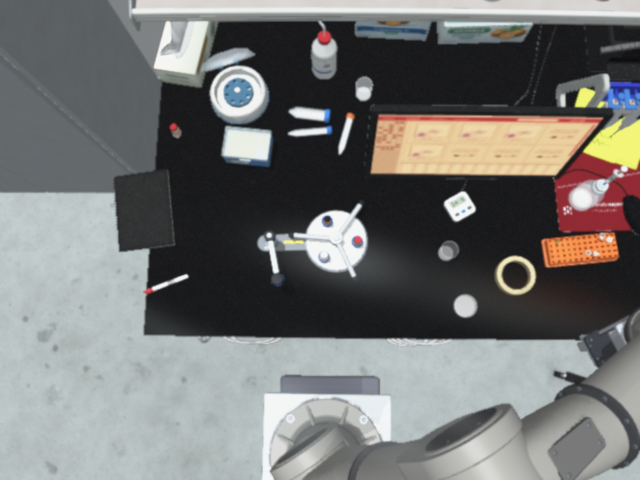

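The top view shows the axis near px (336,241) and the post to its left (269,235). The red cap is opposite the station at (358,240). The spoke ends are at (293,235), (360,205) and (353,275), and the reader arm is swung aside with its head at (277,279). I'll refine these points and start moving toward the carousel.

```bash
cat >> h.py <<'E'
def blob(m,p,z):
    n,l,s,c=cv2.connectedComponentsWithStats(m.astype(np.uint8))
    k=1+np.argmax(s[1:,4]);return at(p,(c[k]+.5)/[640,480],z)[:2],s[k,4],c[k]
def look(p):
    I=p["pixels"].astype(int);r,g,b=I[...,0],I[...,1],I[...,2]
    W=np.zeros((480,640),bool);W[190:300,250:380]=1
    return dict(yellow=((r-b>60)&(g-b>50)&W,.0085),red=((r-g>80)&(r-b>80)&W,.060))
E
python3 - <<'E'
from h import *
np.set_printoptions(precision=4,suppress=True)
p=camera("top")
for k,(m,z) in look(p).items(): print(k,blob(m,p,z))
m=look(p)["yellow"][0];ys,xs=np.nonzero(m)
for x in(xs.min()+1,xs.max()-1): print("yl",at(p,((x+.5)/640,(ys[xs==x].mean()+.5)/480),.0085)[:2])
I=p["pixels"].min(2);m=(I>170);m[:190]=0;m[300:]=0;m[:,:306]=0;m[:,380:]=0
m=cv2.morphologyEx(m.astype(np.uint8),cv2.MORPH_OPEN,cv2.getStructuringElement(2,(13,13)))
cs=max(cv2.findContours(m,0,1)[0],key=cv2.contourArea)[:,0]
P=np.array([at(p,(c+.5)/[640,480],.016)[:2] for c in cs]);h=cv2.convexHull(P.astype(np.float32))
print("disc",cv2.minEnclosingCircle(h),P.min(0),P.max(0))
px=lambda u,v,z:at(p,(u/640,v/480),z)[:2]
print("posttop",px(269.2,235,.106),"head",px(277.5,279,.108),"caps",px(357.9,239.7,.064),px(324,258*0+254.5,.064),px(327,219.5,.064))
print("balls",px(291,235,.038),px(361.5,202.5,.038),px(354,275.5,.038))
for t in("vial_red","reader_head","reader_pivot"):
    c=cut_out(t,p)
    if c: print(t,c[0]["confidence"],np.array(c[0]["xy"])*[640,480],c[0]["region"].sum())
E
```

```text
yellow (array([0.5378, 0.0914]), np.int32(59), array([293.6441, 241.4746]))
red (array([ 0.535 , -0.0745]), np.int32(30), array([357.6333, 239.3667]))
yl [0.5362 0.1141]
yl [0.5392 0.0695]
disc ((0.5415025949478149, -0.018144378438591957), 0.08037420362234116) [ 0.4623 -0.0901] [0.6192 0.0586]
posttop [0.5363 0.1462] head [0.4273 0.1225] caps [ 0.5346 -0.0737] [0.4959 0.0114] [0.5863 0.0049]
balls [0.5505 0.0978] [ 0.6384 -0.0839] [ 0.4469 -0.065 ]
vial_red 0.62 [354.88 241.68] 66
reader_head 0.76 [272.    262.416] 381
reader_pivot 0.62 [278.976 245.616] 1046
```

Call:
step_arm --slide '[[0, 0, 0], [0, 0, 0], [0, 0, 0], [0, 0, 0]]' --delta_rot '[[0, 0, -0.15], [0, 0, -0.3], [0, 0, -0.45], [0, 0, -0.575]]' --claw '[1, 1, 1, 1]' --newtons 5

```text
clock: 2.3
tool_pos: [0.2947, -0.6073, 0.2055]
eef_rot: [[0.615, 0.788, 0.0], [0.788, -0.615, 0.0], [0.0, 0.0, -1.0]]
ft_force: [0.1, -0.3, 1.1]
opening: 0.0653
grip_force: 0.0
```

```bash
cat > path.py <<'E'
import numpy as np
A=np.array([.5415,-.017])
def fc(deg,r=.098,gap=0):   # finger centre, cw side of spoke, pushing ccw
    t=np.radians(deg);u=np.array([np.cos(t),np.sin(t)]);n=np.array([u[1],-u[0]])
    return A+r*u+n*(.006+.008*abs(n[0])+.0125*abs(n[1])+gap)
E
python3 -c "
from path import *
s=fc(85.5,gap=.012);print('start',s)
for d in range(85,276,5):
  q=fc(d);print(d,np.round(q,4),np.round((q-s)*[1,-1]/.12,3))
"
```

```text
start [0.57606197 0.07858295]
85 [0.565  0.0793] [-0.092 -0.006]
90 [0.5555 0.081 ] [-0.171 -0.02 ]
95 [0.548  0.0819] [-0.234 -0.028]
100 [0.5403 0.0823] [-0.298 -0.031]
105 [0.5325 0.0821] [-0.363 -0.029]
110 [0.5247 0.0812] [-0.428 -0.022]
115 [0.5169 0.0797] [-0.493 -0.009]
120 [0.5091 0.0775] [-0.558  0.009]
125 [0.5014 0.0746] [-0.622  0.033]
130 [0.494 0.071] [-0.684  0.063]
135 [0.4867 0.0668] [-0.745  0.098]
140 [0.4797 0.0619] [-0.803  0.139]
145 [0.4732 0.0563] [-0.857  0.186]
150 [0.467 0.05 ] [-0.908  0.238]
155 [0.4614 0.0432] [-0.955  0.295]
160 [0.4564 0.0358] [-0.997  0.357]
165 [0.4521 0.0278] [-1.033  0.423]
170 [0.4484 0.0194] [-1.064  0.493]
175 [0.4455 0.0106] [-1.088  0.566]
180 [0.4435 0.0015] [-1.105  0.642]
185 [ 0.4422 -0.0065] [-1.115  0.709]
190 [ 0.4416 -0.0146] [-1.121  0.777]
195 [ 0.4416 -0.0229] [-1.12   0.846]
200 [ 0.4424 -0.0313] [-1.114  0.915]
205 [ 0.4439 -0.0396] [-1.101  0.985]
210 [ 0.4462 -0.048 ] [-1.082  1.055]
215 [ 0.4493 -0.0561] [-1.057  1.123]
220 [ 0.4531 -0.0641] [-1.025  1.189]
225 [ 0.4577 -0.0718] [-0.986  1.253]
230 [ 0.4631 -0.0791] [-0.942  1.314]
235 [ 0.4691 -0.086 ] [-0.891  1.371]
240 [ 0.4759 -0.0923] [-0.835  1.424]
245 [ 0.4833 -0.098 ] [-0.773  1.471]
250 [ 0.4913 -0.103 ] [-0.707  1.513]
255 [ 0.4998 -0.1073] [-0.636  1.549]
260 [ 0.5087 -0.1107] [-0.562  1.578]
265 [ 0.518  -0.1133] [-0.484  1.599]
270 [ 0.5275 -0.115 ] [-0.405  1.613]
275 [ 0.535  -0.1159] [-0.342  1.621]
```

Call:
step_arm --slide '[[0, 0, 0], [0, 0, 0], [0, 0, 0], [0, 0, 0], [0, 0, 0], [0, 0, 0]]' --delta_rot '[[0, 0, 0.19], [0, 0, 0.38], [0, 0, 0.57], [0, 0, 0.76], [0, 0, 0.95], [0, 0, 1.0]]' --claw '[1, 1, 1, 1, 1, 1]'

```text
clock: 2.9
tool_pos: [0.2948, -0.6072, 0.2055]
eef_rot: [[0.994, 0.112, -0.0], [0.112, -0.994, 0.0], [-0.0, -0.0, -1.0]]
ft_force: [-0.5, -0.6, 0.2]
opening: 0.0171
grip_force: 0.0
```

Call:
step_arm --slide '[[0, 0, 0]]' --delta_rot '[[0, 0, 0.157]]' --claw '[1]'

```text
clock: 3.0
tool_pos: [0.2947, -0.6072, 0.2055]
eef_rot: [[1.0, -0.007, -0.0], [-0.007, -1.0, 0.0], [-0.0, -0.0, -1.0]]
ft_force: [-0.0, 1.0, -1.3]
opening: 0.0091
grip_force: 0.0
```

Call:
step_arm --slide '[[0, 0, 0], [0, 0, 0]]' --delta_rot '[[0, 0, 0], [0, 0, 0]]' --claw '[1, 1]'

```text
clock: 3.2
tool_pos: [0.2948, -0.6072, 0.2054]
eef_rot: [[1.0, -0.002, -0.0], [-0.002, -1.0, 0.0], [-0.0, -0.0, -1.0]]
ft_force: [0.6, 0.5, -0.3]
opening: 0.0004
grip_force: 0.0
```

Call:
step_arm --slide '[[0.13, -0.32, 0], [0.26, -0.64, 0], [0.39, -0.953, 0]]' --delta_rot '[[0, 0, 0], [0, 0, 0], [0, 0, 0]]' --claw '[1, 1, 1]'

```text
clock: 3.5
tool_pos: [0.3423, -0.4918, 0.2054]
eef_rot: [[1.0, -0.002, -0.0], [-0.002, -1.0, 0.0], [-0.0, -0.0, -1.0]]
ft_force: [0.3, -1.0, 0.1]
opening: 0.0003
grip_force: 0.0
```

Call:
step_arm --slide '[[0.13, -0.32, 0], [0.26, -0.64, 0], [0.39, -0.953, 0]]' --delta_rot '[[0, 0, 0], [0, 0, 0], [0, 0, 0]]' --claw '[1, 1, 1]'

```text
clock: 3.8
tool_pos: [0.3899, -0.3774, 0.2057]
eef_rot: [[1.0, -0.002, 0.0], [-0.002, -1.0, -0.0], [0.0, 0.0, -1.0]]
ft_force: [0.3, 0.1, 0.8]
opening: 0.0007
grip_force: 0.0
```

Call:
step_arm --slide '[[0.13, -0.32, 0], [0.26, -0.64, 0], [0.39, -0.953, 0]]' --delta_rot '[[0, 0, 0], [0, 0, 0], [0, 0, 0]]' --claw '[1, 1, 1]'

```text
clock: 4.1
tool_pos: [0.4373, -0.2633, 0.2058]
eef_rot: [[1.0, -0.002, 0.0], [-0.002, -1.0, -0.0], [0.0, 0.0, -1.0]]
ft_force: [0.4, 0.0, -0.5]
opening: 0.0008
grip_force: 0.0
```

Call:
step_arm --slide '[[0.13, -0.32, 0], [0.26, -0.64, 0], [0.39, -0.953, 0]]' --delta_rot '[[0, 0, 0], [0, 0, 0], [0, 0, 0]]' --claw '[1, 1, 1]'

```text
clock: 4.4
tool_pos: [0.4848, -0.1492, 0.2058]
eef_rot: [[1.0, -0.002, 0.001], [-0.002, -1.0, -0.0], [0.001, 0.0, -1.0]]
ft_force: [0.9, 0.7, 0.5]
opening: 0.0004
grip_force: 0.0
```

Call:
step_arm --slide '[[0.13, -0.32, 0], [0.26, -0.64, 0], [0.39, -0.953, 0]]' --delta_rot '[[0, 0, 0], [0, 0, 0], [0, 0, 0]]' --claw '[1, 1, 1]'

```text
clock: 4.7
tool_pos: [0.5322, -0.0351, 0.2058]
eef_rot: [[1.0, -0.002, 0.001], [-0.002, -1.0, -0.0], [0.001, 0.0, -1.0]]
ft_force: [0.5, -0.7, 0.3]
opening: 0.0003
grip_force: 0.0
```

Call:
step_arm --slide '[[0.13, -0.32, 0], [0.26, -0.64, 0], [0.39, -0.953, 0], [0.39, -0.953, 0], [0.39, -0.953, 0]]' --delta_rot '[[0, 0, 0], [0, 0, 0], [0, 0, 0], [0, 0, 0], [0, 0, 0]]' --claw '[1, 1, 1, 1, 1]'

```text
clock: 5.2
tool_pos: [0.5791, 0.0781, 0.2053]
eef_rot: [[1.0, -0.001, -0.0], [-0.001, -1.0, 0.0], [-0.0, -0.0, -1.0]]
ft_force: [-0.5, -0.7, -1.0]
opening: 0.0005
grip_force: 0.0
```

Call:
step_arm --slide '[[0, 0, 0.3], [0, 0, 0.6], [0, 0, 0.8]]' --delta_rot '[[0, 0, 0], [0, 0, 0], [0, 0, 0]]' --claw '[1, 1, 1]'

```text
clock: 5.5
tool_pos: [0.5781, 0.0754, 0.1076]
eef_rot: [[1.0, -0.005, -0.001], [-0.005, -1.0, -0.001], [-0.001, 0.001, -1.0]]
ft_force: [0.8, -0.1, -0.1]
opening: 0.0005
grip_force: 0.0
```

Run:
```python
from h import *
a=camera("top")["pixels"][170:320,220:420];b=camera("side")["pixels"][150:300,230:430]
cv2.imwrite("pics/d.png",cv2.resize(np.vstack([a,b]),(800,1200),interpolation=3)[:,:,::-1][::1,::1] if 0 else cv2.resize(np.hstack([a,b]),(800,300),interpolation=3)[:,:,::-1])
```

```text
(no output)
```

View pics/d.png

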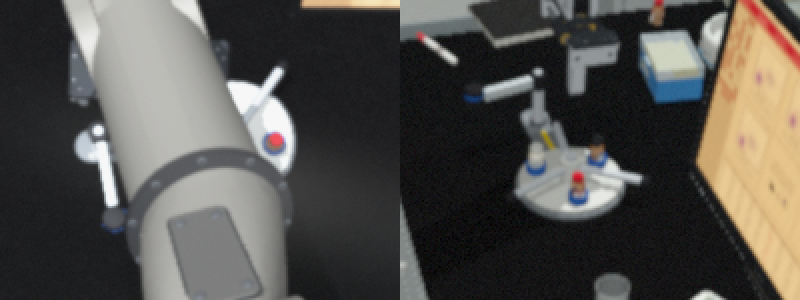

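The side view (right half) is clear. The fingers hang beyond the +y spoke, red stands at the front, and the reader arm is aside with its head at the left. The top view is blocked by the arm. I'll descend.

Call:
step_arm --slide '[[0, -0.01, 0.3], [0, -0.02, 0.6], [0, -0.02, 0.67], [0, -0.02, 0.67], [0, -0.02, 0.67]]' --delta_rot '[[0, 0, 0], [0, 0, 0], [0, 0, 0], [0, 0, 0], [0, 0, 0]]' --claw '[1, 1, 1, 1, 1]'

```text
clock: 6.1
tool_pos: [0.5803, 0.0796, 0.0311]
eef_rot: [[1.0, -0.006, 0.002], [-0.006, -1.0, 0.0], [0.002, -0.0, -1.0]]
ft_force: [0.8, -0.1, -0.2]
opening: 0.0006
grip_force: 0.0
```

Call:
step_arm --slide '[[-0.06, 0, 0.03], [-0.12, -0.01, 0.035], [-0.195, -0.02, 0.035], [-0.26, -0.028, 0.035], [-0.32, -0.03, 0.035], [-0.39, -0.03, 0.035], [-0.45, -0.02, 0.035], [-0.52, -0.01, 0.035], [-0.58, 0.01, 0.035], [-0.645, 0.033, 0.035], [-0.71, 0.063, 0.035], [-0.77, 0.1, 0.035], [-0.83, 0.14, 0.035], [-0.88, 0.186, 0.035], [-0.93, 0.24, 0.035], [-0.98, 0.295, 0.035], [-0.98, 0.295, 0.035]]' --delta_rot '[[0, 0, 0], [0, 0, 0], [0, 0, 0], [0, 0, 0], [0, 0, 0], [0, 0, 0], [0, 0, 0], [0, 0, 0], [0, 0, 0], [0, 0, 0], [0, 0, 0], [0, 0, 0], [0, 0, 0], [0, 0, 0], [0, 0, 0], [0, 0, 0], [0, 0, 0]]' --claw '[1, 1, 1, 1, 1, 1, 1, 1, 1, 1, 1, 1, 1, 1, 1, 1, 1]'

```text
clock: 7.8
tool_pos: [0.4602, 0.0438, 0.0248]
eef_rot: [[1.0, -0.006, -0.001], [-0.006, -1.0, -0.001], [-0.001, 0.001, -1.0]]
ft_force: [-0.7, 0.6, 1.0]
opening: 0.0004
grip_force: 0.0
```

```bash
cat > v.py <<'E'
from h import *
import sys
np.set_printoptions(precision=4,suppress=True)
A=np.array([.5415,-.017])
p=camera("side");I=p["pixels"].astype(int);r,g,b=I[...,0],I[...,1],I[...,2]
m=(r-g>70)&(r-b>70);W=np.zeros_like(m);W[200:275,270:360]=1
try:
    x,n,c=blob(m&W,p,.058);d=x-A;print("red",x,n,c,np.linalg.norm(d),np.degrees(np.arctan2(d[1],d[0]))%360)
except Exception as e: print("no red",e)
for s in mark_of("spoke_0",p)[:3]:
    x=at(p,s["xy"],.038)[:2];d=x-A;print("spoke",s["confidence"],x,np.linalg.norm(d),np.degrees(np.arctan2(d[1],d[0]))%360)
for t in("vial_red","station"):
    for s in mark_of(t,p)[:1]: print(t,s["confidence"],at(p,s["xy"],.016)[:2])
cv2.imwrite("pics/"+sys.argv[1],cv2.resize(p["pixels"][160:280,220:380],(800,600),interpolation=3)[:,:,::-1])
E
python3 v.py e.png
```

```text
red [ 0.598  -0.0367] 32 [333.8438 228.3438] 0.05984041127267137 340.7325402181557
spoke 0.85 [ 0.5468 -0.123 ] 0.10611486640472757 272.8538746697587
spoke 0.63 [0.4518 0.0416] 0.10710300222431221 146.85588660915522
vial_red 0.56 [ 0.5967 -0.0385]
station 0.7 [0.5459 0.0552]
```

View pics/e.png

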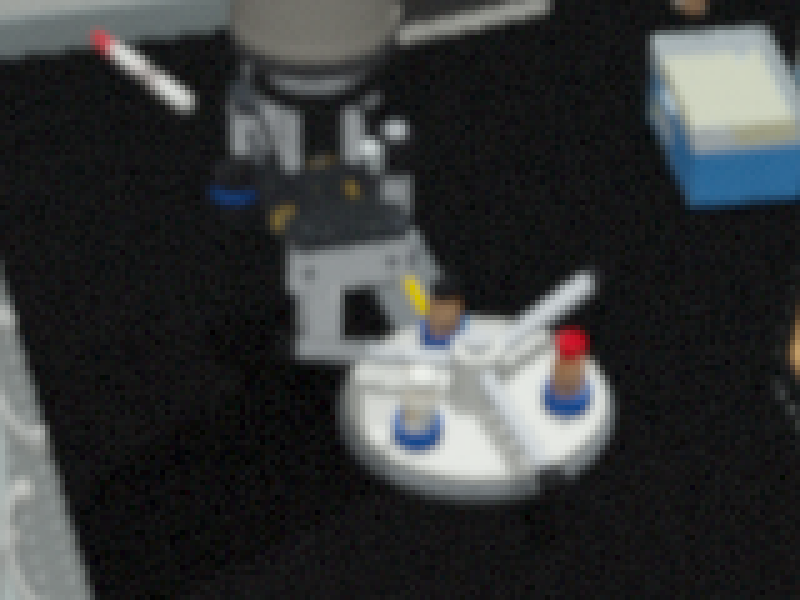

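The fingers have pushed the spoke to about 155° at px (350,355), and red has come round to px (570,340), so the push works. I'll carry on along the arc.

Call:
step_arm --slide '[[-0.042, 0.062, -0.02], [-0.078, 0.128, -0.02], [-0.109, 0.198, -0.02], [-0.133, 0.271, -0.02], [-0.15, 0.347, -0.02], [-0.16, 0.414, -0.02], [-0.166, 0.482, -0.02], [-0.165, 0.551, -0.02], [-0.159, 0.62, -0.02], [-0.146, 0.69, -0.02], [-0.127, 0.76, -0.02], [-0.102, 0.828, -0.02], [-0.07, 0.894, -0.02], [-0.031, 0.958, -0.02]]' --delta_rot '[[0, 0, 0], [0, 0, 0], [0, 0, 0], [0, 0, 0], [0, 0, 0], [0, 0, 0], [0, 0, 0], [0, 0, 0], [0, 0, 0], [0, 0, 0], [0, 0, 0], [0, 0, 0], [0, 0, 0], [0, 0, 0]]' --claw '[1, 1, 1, 1, 1, 1, 1, 1, 1, 1, 1, 1, 1, 1]'

```text
clock: 9.4
tool_pos: [0.4572, -0.0706, 0.0272]
eef_rot: [[1.0, -0.005, -0.0], [-0.005, -1.0, 0.0], [-0.0, -0.0, -1.0]]
ft_force: [-0.2, 2.5, 0.3]
opening: 0.0006
grip_force: 0.8
```

Call:
step_arm --slide '[[0.044, 0.061, 0], [0.095, 0.118, 0], [0.151, 0.171, 0], [0.213, 0.218, 0], [0.279, 0.26, 0], [0.35, 0.296, 0], [0.424, 0.325, 0], [0.424, 0.325, 0]]' --delta_rot '[[0, 0, 0], [0, 0, 0], [0, 0, 0], [0, 0, 0], [0, 0, 0], [0, 0, 0], [0, 0, 0], [0, 0, 0]]' --claw '[1, 1, 1, 1, 1, 1, 1, 1]'

```text
clock: 10.2
tool_pos: [0.5091, -0.1097, 0.0273]
eef_rot: [[1.0, -0.006, 0.001], [-0.006, -1.0, -0.0], [0.001, 0.0, -1.0]]
ft_force: [-0.1, -0.1, 0.2]
opening: 0.0002
grip_force: 0.0
```

```bash
python3 v.py f.png; python3 -c "
from h import *
p=camera('top');m,z=look(p)['red'];print(blob(m,p,z),at(p,(0,0),0))
a=p['pixels'][180:300,240:400];cv2.imwrite('pics/f2.png',np.hstack([cv2.resize(a,(400,300),interpolation=3)[:,:,::-1],cv2.resize(cv2.imread('pics/f.png'),(400,300))]))"
```

```text
no red attempt to get argmax of an empty sequence
spoke 0.67 [0.6271 0.0283] 0.09680781329351068 27.867158041286324
spoke 0.62 [ 0.5357 -0.1086] 0.09181177368961242 266.3743645758245
spoke 0.57 [0.4662 0.0501] 0.10087603825585548 138.30614248981473
vial_red 0.18 [ 0.5381 -0.034 ]
station 0.66 [0.5529 0.0413]
(array([0.55125861, 0.03607924]), np.int32(29), array([314.10344828, 232.68965517])) [1.26678152 0.99085976 0.        ]
```

View pics/f2.png

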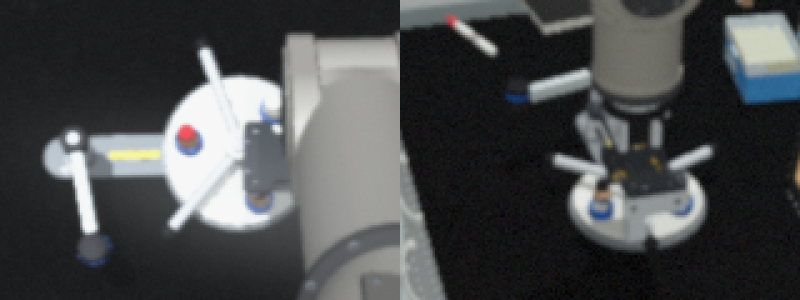

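Red is now at px (187,135) in the left (top) view, about 12° short of the yellow line. I'll make one fine push.

Call:
step_arm --slide '[[0.05, 0.012, 0], [0.1, 0.022, 0], [0.15, 0.032, 0], [0.18, 0.038, 0], [0.18, 0.038, 0]]' --delta_rot '[[0, 0, 0], [0, 0, 0], [0, 0, 0], [0, 0, 0], [0, 0, 0]]' --claw '[1, 1, 1, 1, 1]'

```text
clock: 10.95
tool_pos: [0.5299, -0.1139, 0.0272]
eef_rot: [[1.0, -0.005, 0.0], [-0.005, -1.0, 0.0], [0.0, -0.0, -1.0]]
ft_force: [0.3, -0.3, 1.0]
opening: 0.0003
grip_force: 0.0
```

```bash
cat > w.py <<'E'
from h import *
np.set_printoptions(precision=4,suppress=True)
p=camera('top')
for k,(m,z) in look(p).items(): print(k,blob(m,p,z))
for t,z in(("vial_red",.016),("station",.016),("carousel",.01),("spoke_0",.038),("reader_pivot",.089),("reader_head",.091)):
    print(t,[(round(s["confidence"],2),at(p,s["xy"],z)[:2]) for s in mark_of(t,p)[:3]])
cv2.imwrite('pics/g.png',cv2.resize(p['pixels'][195:285,250:370],(800,600),interpolation=3)[:,:,::-1])
E
python3 w.py
```

```text
yellow (array([0.5376, 0.0924]), np.int32(53), array([293.283 , 241.5472]))
red (array([0.5398, 0.0375]), np.int32(27), array([313.4815, 237.1111]))
vial_red [(0.43, array([0.5397, 0.0362])), (0.26, array([0.6395, 0.0454]))]
station [(0.69, array([0.5411, 0.0331]))]
carousel [(0.67, array([ 0.5407, -0.009 ]))]
spoke_0 [(0.85, array([0.4664, 0.0348])), (0.71, array([0.6307, 0.0327])), (0.71, array([ 0.3753, -0.3415]))]
reader_pivot [(0.74, array([0.5397, 0.1484])), (0.63, array([0.6145, 0.0355])), (0.52, array([0.4227, 0.1259]))]
reader_head []
```

View pics/g.png

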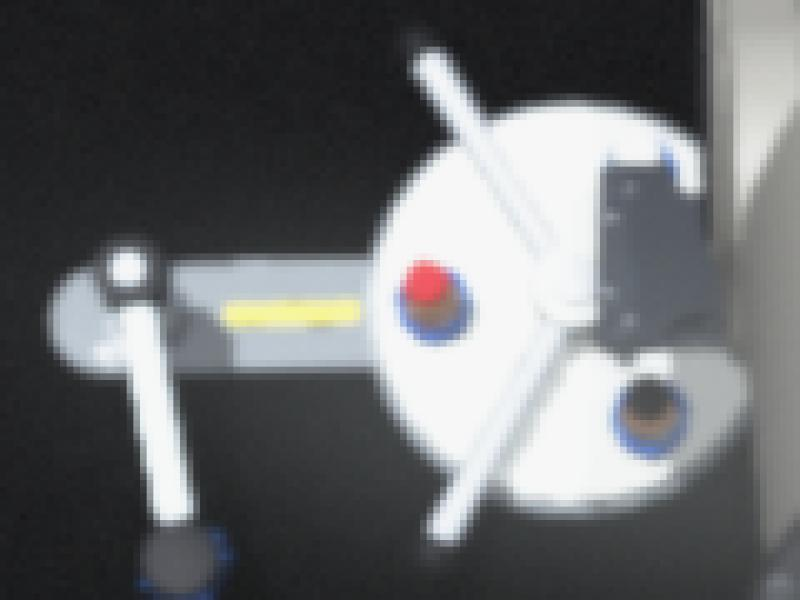

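Red measures (0.540, 0.0375), which matches the station, and in the view it lines up with the yellow line at row 312. Now I'll back off, lift, and plan the reader arm push.

Call:
step_arm --slide '[[-0.1, 0, 0], [-0.2, 0, 0], [-0.2, 0, -0.3], [-0.2, 0, -0.6], [-0.2, 0, -0.95], [-0.2, 0, -1], [-0.2, 0, -1]]' --delta_rot '[[0, 0, 0], [0, 0, 0], [0, 0, 0], [0, 0, 0], [0, 0, 0], [0, 0, 0], [0, 0, 0]]' --claw '[1, 1, 1, 1, 1, 1, 1]'

```text
clock: 12.0
tool_pos: [0.5051, -0.114, 0.1485]
eef_rot: [[1.0, -0.006, 0.003], [-0.006, -1.0, -0.001], [0.003, 0.001, -1.0]]
ft_force: [-0.5, 0.5, -1.2]
opening: 0.0006
grip_force: 0.0
```

```bash
python3 w.py | head -2; python3 -c "
import path;from path import *
path.A=np.array([.537,.1475]);s=fc(193,r=.07,gap=.02);print(s)
for d in list(range(190,276,5))+[272,274]: q=fc(d,r=.07);print(d,np.round(q,4),np.round((q-s)*[1,-1]/.12,3))"
```

```text
yellow (array([0.5378, 0.0915]), np.int32(57), array([293.614 , 241.4737]))
red (array([0.5401, 0.0375]), np.int32(28), array([313.4643, 237.    ]))
[0.45980072 0.170708  ]
190 [0.4646 0.1547] [0.04  0.133]
195 [0.4642 0.1488] [0.036 0.182]
200 [0.4642 0.1428] [0.037 0.233]
205 [0.4648 0.1367] [0.042 0.284]
210 [0.466  0.1305] [0.051 0.335]
215 [0.4677 0.1244] [0.066 0.386]
220 [0.4701 0.1184] [0.085 0.436]
225 [0.473  0.1125] [0.11  0.485]
230 [0.4766 0.1068] [0.14  0.532]
235 [0.4807 0.1015] [0.174 0.577]
240 [0.4854 0.0965] [0.213 0.619]
245 [0.4906 0.0919] [0.257 0.657]
250 [0.4963 0.0878] [0.304 0.691]
255 [0.5025 0.0843] [0.356 0.72 ]
260 [0.509  0.0814] [0.41  0.745]
265 [0.5159 0.0791] [0.467 0.764]
270 [0.523  0.0775] [0.527 0.777]
275 [0.5281 0.0765] [0.569 0.785]
272 [0.525 0.077] [0.543 0.781]
274 [0.5271 0.0766] [0.561 0.784]
```

Call:
step_arm --slide '[[-0.06, -0.4, 0], [-0.126, -0.79, 0]]' --delta_rot '[[0, 0, 0], [0, 0, 0]]' --claw '[1, 1]'

```text
clock: 12.55
tool_pos: [0.4902, -0.0184, 0.1466]
eef_rot: [[1.0, -0.008, -0.001], [-0.008, -1.0, 0.0], [-0.001, -0.0, -1.0]]
ft_force: [1.5, 1.4, 1.0]
opening: 0.0008
grip_force: 0.0
```

Call:
step_arm --slide '[[-0.06, -0.4, 0], [-0.126, -0.79, 0]]' --delta_rot '[[0, 0, 0], [0, 0, 0]]' --claw '[1, 1]'

```text
clock: 12.75
tool_pos: [0.4753, 0.0778, 0.1469]
eef_rot: [[1.0, -0.006, -0.0], [-0.006, -1.0, 0.0], [-0.0, -0.0, -1.0]]
ft_force: [1.2, -0.9, 0.1]
opening: 0.0003
grip_force: 0.0
```

Call:
step_arm --slide '[[-0.06, -0.4, 0], [-0.126, -0.79, 0], [-0.126, -0.79, 0], [-0.126, -0.79, 0]]' --delta_rot '[[0, 0, 0], [0, 0, 0], [0, 0, 0], [0, 0, 0]]' --claw '[1, 1, 1, 1]'

```text
clock: 13.15
tool_pos: [0.4609, 0.1718, 0.1468]
eef_rot: [[1.0, -0.003, -0.001], [-0.003, -1.0, -0.0], [-0.001, 0.0, -1.0]]
ft_force: [-0.3, -1.3, 0.1]
opening: 0.0009
grip_force: 0.0
```

Run:
```python
from h import *
a=camera("top")["pixels"][190:310,230:390];b=camera("side")["pixels"][150:270,230:390]
cv2.imwrite("pics/k.png",cv2.resize(np.hstack([a,b]),(800,300),interpolation=3)[:,:,::-1])
```

```text
(no output)
```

View pics/k.png

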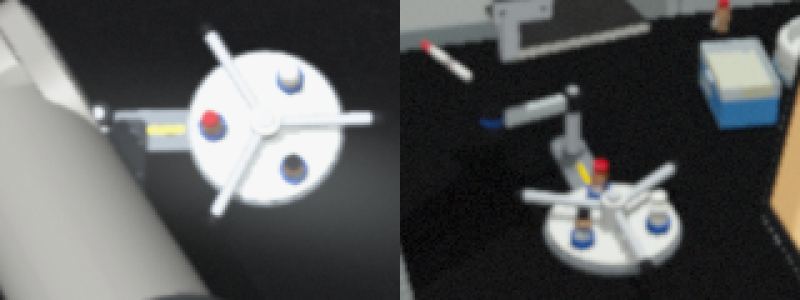

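Red at px (210,123) sits in line with the yellow line, and the fingers hang clear on the far side of the reader arm. I'll descend and push.

Call:
step_arm --slide '[[0, 0, 0.2], [0, 0, 0.4], [0, 0, 0.54], [0, 0, 0.54], [0, 0, 0.54]]' --delta_rot '[[0, 0, 0], [0, 0, 0], [0, 0, 0], [0, 0, 0], [0, 0, 0]]' --claw '[1, 1, 1, 1, 1]'

```text
clock: 13.75
tool_pos: [0.4617, 0.17, 0.0827]
eef_rot: [[1.0, -0.007, -0.001], [-0.007, -1.0, -0.0], [-0.001, 0.0, -1.0]]
ft_force: [0.3, 0.6, 0.4]
opening: 0.0006
grip_force: 0.0
```

Call:
step_arm --slide '[[0.02, 0.07, 0], [0.04, 0.133, 0], [0.036, 0.182, 0], [0.037, 0.233, 0], [0.042, 0.284, 0], [0.051, 0.335, 0], [0.066, 0.386, 0], [0.085, 0.436, 0], [0.11, 0.485, 0], [0.14, 0.532, 0], [0.174, 0.577, 0], [0.213, 0.619, 0], [0.257, 0.657, 0], [0.304, 0.691, 0], [0.356, 0.72, 0], [0.41, 0.745, 0], [0.41, 0.745, 0]]' --delta_rot '[[0, 0, 0], [0, 0, 0], [0, 0, 0], [0, 0, 0], [0, 0, 0], [0, 0, 0], [0, 0, 0], [0, 0, 0], [0, 0, 0], [0, 0, 0], [0, 0, 0], [0, 0, 0], [0, 0, 0], [0, 0, 0], [0, 0, 0], [0, 0, 0], [0, 0, 0]]' --claw '[1, 1, 1, 1, 1, 1, 1, 1, 1, 1, 1, 1, 1, 1, 1, 1, 1]'

```text
clock: 15.45
tool_pos: [0.5111, 0.0807, 0.0825]
eef_rot: [[1.0, -0.006, 0.0], [-0.006, -1.0, -0.0], [0.0, 0.0, -1.0]]
ft_force: [-0.6, -0.8, -0.2]
opening: 0.0008
grip_force: 0.0
```

Run:
```python
from h import *
print(read_state()["tool_pos"])
a=camera("top")["pixels"][190:310,230:390];b=camera("side")["pixels"][150:270,230:390]
cv2.imwrite("pics/l.png",cv2.resize(np.hstack([a,b]),(800,300),interpolation=3)[:,:,::-1])
```

```text
[0.51109821 0.08066303 0.08247051]
```

View pics/l.png

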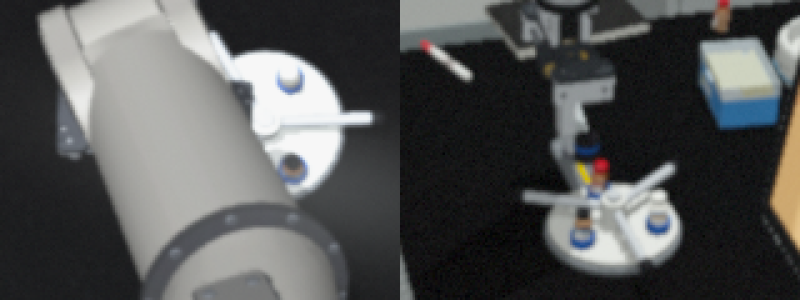

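The head at px (587,143) has nearly reached the red vial. I'll do the last degrees in small steps and watch the force.

Call:
step_arm --slide '[[0.03, 0.01, 0], [0.06, 0.02, 0], [0.09, 0.025, 0], [0.11, 0.03, 0], [0.11, 0.03, 0]]' --delta_rot '[[0, 0, 0], [0, 0, 0], [0, 0, 0], [0, 0, 0], [0, 0, 0]]' --claw '[1, 1, 1, 1, 1]'

```text
clock: 16.05
tool_pos: [0.5228, 0.0777, 0.0823]
eef_rot: [[1.0, -0.005, -0.002], [-0.005, -1.0, -0.0], [-0.002, 0.0, -1.0]]
ft_force: [-5.0, 1.8, 2.2]
opening: 0.0006
grip_force: 2.7
```

Call:
step_arm --slide '[[0.01, 0, 0], [0.01, 0, 0]]' --delta_rot '[[0, 0, 0], [0, 0, 0]]' --claw '[1, 1]'

```text
clock: 16.25
tool_pos: [0.523, 0.0777, 0.0822]
eef_rot: [[1.0, -0.005, -0.003], [-0.005, -1.0, -0.0], [-0.003, 0.001, -1.0]]
ft_force: [-10.8, 1.6, 6.7]
opening: 0.0005
grip_force: 5.7
```

Call:
step_arm --slide '[[0.01, 0, 0], [0.01, 0, 0]]' --delta_rot '[[0, 0, 0], [0, 0, 0]]' --claw '[1, 1]'

```text
clock: 16.45
tool_pos: [0.5231, 0.0776, 0.0821]
eef_rot: [[1.0, -0.005, -0.005], [-0.005, -1.0, -0.001], [-0.005, 0.001, -1.0]]
ft_force: [-18.2, 2.0, 12.2]
opening: 0.0009
grip_force: 8.9
```

It's firmly at the stop: force is rising with no motion. I'll back off, lift and check.

Call:
step_arm --slide '[[-0.05, -0.01, 0], [-0.25, -0.1, 0], [-0.4, -0.2, 0], [-0.4, -0.2, -0.4], [-0.4, -0.2, -0.8], [-0.4, -0.6, -0.8], [-0.4, -1, -0.8], [-0.4, -1, -0.8]]' --delta_rot '[[0, 0, 0], [0, 0, 0], [0, 0, 0], [0, 0, 0], [0, 0, 0], [0, 0, 0], [0, 0, 0], [0, 0, 0]]' --claw '[1, 1, 1, 1, 1, 1, 1, 1]'

```text
clock: 17.25
tool_pos: [0.4781, 0.204, 0.1794]
eef_rot: [[1.0, 0.001, 0.002], [0.001, -1.0, 0.003], [0.002, -0.003, -1.0]]
ft_force: [0.2, -0.3, 0.2]
opening: 0.0005
grip_force: 0.0
```

Call:
step_arm --slide '[[0, -0.4, 0], [0, -0.8, 0], [0, -1, 0], [0, -1, 0]]' --delta_rot '[[0, 0, 0], [0, 0, 0], [0, 0, 0], [0, 0, 0]]' --claw '[1, 1, 1, 1]'

```text
clock: 17.65
tool_pos: [0.4782, 0.3215, 0.1784]
eef_rot: [[1.0, -0.001, -0.0], [-0.001, -1.0, 0.002], [-0.0, -0.002, -1.0]]
ft_force: [0.3, -0.5, -0.3]
opening: 0.0004
grip_force: 0.0
```

```bash
python3 w.py
python3 - <<'E'
from h import *
a=camera("top")["pixels"][190:310,230:390];b=camera("side")["pixels"][150:270,230:390]
cv2.imwrite("pics/m.png",cv2.resize(np.hstack([a,b]),(800,300),interpolation=3)[:,:,::-1])
E
```

```text
yellow (array([0.5375, 0.0915]), np.int32(65), array([293.6   , 241.5846]))Traceback (most recent call last):
  File "w.py", line 4, in <module>
    for k,(m,z) in look(p).items(): print(k,blob(m,p,z))
                                            ~~~~^^^^^^^
  File "h.py", line 12, in blob
    k=1+np.argmax(s[1:,4]);return at(p,(c[k]+.5)/[640,480],z)[:2],s[k,4],c[k]
        ~~~~~~~~~^^^^^^^^^
    return _wrapfunc(a, 'argmax', axis=axis, out=out, **kwds)
    return bound(*args, **kwds)
ValueError: attempt to get argmax of an empty sequence
```

View pics/m.png

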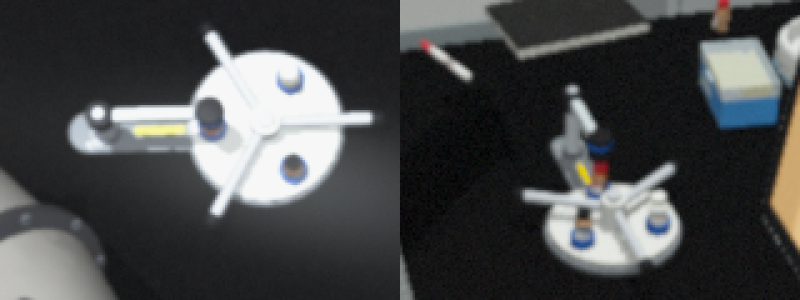

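The head stands directly over the red vial in both views: top px (209,115), side px (599,143) with red just beneath at (600,168). The carousel hasn't moved and the robot is clear of everything.

```bash
python3 -c "
from rig import *
print(hand_in())"
```

```text
the job is handed in; nothing more can be done
None
```

I turned the carousel until the red-capped vial was in line with the yellow index line, measured about 1 mm from my estimate of the station. I then pushed the reader arm to its stop, so its head stands over that vial, and handed the job in at about 18 s; the hand-in returned no verdict.

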